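# Feed the wide strip three notches

### The arm

A 6-joint arm with a two-finger parallel gripper is mounted at the origin on a cart in front of the work surface, level with it; the furniture and walls round the work are solid. World frame = base frame: x ahead of the robot, y to its left, z up, the work surface at z = 0. Lengths are in m, angles in rad, forces in N, time in s.
With the tool pointing down it reaches from about 0.25 to 0.725 m from the base axis. Payload 4 kg.
Tool frame: the origin (TCP) lies on the centre line of the jaws, within the pads' length; the fingertips stand 22 mm ahead of it and the grasp point (between the pads) lies 3 mm ahead of it; z points along the fingers, y is the line along which they close (so a half turn about z gives the same grasp; the last joint's range is limited). The gripper opens to 85 mm and grips with 20 to 120 N. Pads are 22 mm wide; open, the fingers measure 114 mm over their backs; the gripper's body (76 mm by 85 mm) begins 54 mm behind the grasp point. The pads swing forward as they close: fully open they stand 13 mm farther back than shut.
Start: joints at [-1.263, 0.241, 0.005, 1.335, 0, 1.571], TCP at [0.151, -0.477, 0.253] pointing down, gripper open.
Joint ranges: [-2.72, 2.72], [-1.05, 1.87], [-1.09, 1.28], [-1.99, 2.15], [-1.42, 1.44], [-3.14, 3.14]. Speed limits (rad/s): [2.79, 2.79, 3.14, 3.14, 3.14, 3.14].

### API

Orientations are given as a unit quaternion [x, y, z, w].
In Python, from workcell import bot gives the robot as it stands.
- The arm moves only by the shell command python3 -m inch 'ROWS'. ROWS is JSON, one flat list of numbers, 7 for each row, row after row: the shift along the world's x, y, z in mm, then the turn, a rotation vector about the world's x, y, z in rad, then the opening in per cent of the stroke, from 0 (shut) to 100 (fully open). A call has 1 to 8 rows; each row is the pose to reach, as a shift and turn from the pose commanded when the call began; what a row does not reach only later rows make up. A row lasts 1/12 s, in which the tool goes at most 41.7 mm and 7.16 degrees, less where a joint would pass 70% of its speed; a pose out of reach is approached as far as the arm can. A call with a gripper value outside its range is refused whole. The fingers move at their own pace and stop on an object; the grip force is fixed at half the most. Time passes only in rows, so rows that repeat a pose let the fingers close. It gives the time, the measured TCP pose, the force, the opening and the grip force at its end, in the units of the state.
- bot.get_obs(): the state, without advancing time (a new reading comes with each control period).
- bot.camera(name): name is "scene" or "top"; returns the picture (400x640x3 uint8, blue, green, red); there is no depth.
- bot.camera_info(name): a dict with "intrinsics" (3x3 intrinsics, pixels), "camera_from_world" (4x4, takes a point from world to camera coordinates). Camera axes: x right, y down, z forward; pixel columns grow to the right and rows downward; lengths in m; the calibration is good to about 2 mm. A picture is of the moment at which its call begins. camera_info takes no time and is no camera call.
- bot.job_done(): hands the job in; it is judged then, once.
Trained networks look in the newest picture that a camera, given by its name, has taken for a name from the list of things; names that differ only in an ending like _2 or _b are one class to them, and where a whole thing is asked for, a point or a joint stands for the part that bears it (a point fixed in the world has none). Each returns a list of dicts, best first, with "confidence" (0 to 1); they miss things now and then, are a little off and sometimes report something else, mostly with a low value. They report only what shows in the picture. A call takes as long as a camera call.
- bot.silhouettes(camera, target): "mask" (400x640 bool, what is visible of it) and "uv" ([column, row] in pixels, amid what is visible of it).
- bot.spot_point(camera, target): "uv" ([column, row] in pixels: a listed point, or the origin of a listed thing).
The state is a dict: "clock": time; "joint_pos": joint angles; "joint_vel": joint speeds; "tau": joint torques, N m; "eef_pos": TCP position; "tool_rot": TCP orientation; "ft_force": force on the tool from outside, world axes, zero at the start; "ft_torque": the same for the moment, N m; "grip_width": finger opening in m; "grasp_force": force on a finger pad.
Only numpy, scipy, OpenCV 4.12 (cv2) and the standard library are available. Lean on these libraries where they do the work, as an engineer would, in place of code of your own. Each camera call takes 0.05 s, during which the arm holds its last target. There are 200 camera calls.

### The job

Two wooden strip feeders stand on the bench, one carrying a wide notched strip and one a narrow strip. Make the wide strip stick out three notches further: press its feeder's lever down for exactly three full strokes, letting it spring all the way back up after each. Move the strip only with the lever, do not touch the strip itself, and leave the other feeder's lever alone.

Things in the scene. Friction and masses are not known exactly. Their poses are not given: they have to be found in the camera images.
- wide_feeder: The feeder to work: a plywood base 175 x 72 x 12 mm screwed to the bench, with channel rails, and two upright cheeks (top 88 mm above the bench) that carry a lever. Origin on the bench under the lever's pivot; x is the feed direction (the strip advances to +x), z up. The base reaches from 90 mm behind to 85 mm ahead of the origin.
- wide_strip: The saw-toothed wooden strip in that feeder, 40 mm wide, 185 mm long, tooth tops 28 mm above the bench, sliding along the feeder's x. Teeth 20 mm apart: one full stroke (down and back up) advances it one tooth, 20 mm; a pawl keeps it from going back. Its origin starts 12 mm above the feeder's origin and 0 to 2 mm ahead (+x).
- wide_strip_end (a point): Middle of the upper edge of the wide strip's front end; 100 to 102 mm ahead of the feeder's origin along its x at the start.
- wide_lever (a joint): Angle of the wide feeder's lever: 0 at rest (up, held by a spring), 0.6 rad fully down at its stop. A press to about 0.5 rad or more takes the strip on by a notch; the next notch is caught when the lever is back below 0.1 rad. It springs back by itself in about 0.2 s.
- wide_paddle (a point): Middle of the top of the wide feeder's lever paddle (wood, 36 x 38 x 10 mm): press straight down here with shut fingers. At rest 111 mm above the bench, 83 mm behind the feeder's origin (-x), tilted 17 degrees, outer edge up; fully down 52 mm lower, 86 mm behind, tilted 17 degrees the other way. 3 N to start, about 7 N fully down, then a hard stop; 45 to 49 mm down is enough.
- narrow_lever (a joint): Angle of the other feeder's lever, built alike (0 at rest, 0.6 rad down); to be left alone.
- narrow_paddle (a point): Middle of the upper face of the paddle of the other feeder's lever, 111 mm above the bench: that feeder has a base only 48 mm wide and a strip only 16 mm wide. Not to be pressed.

How it is judged:
By the outcome, as a careful person would: the job done as asked, in the order asked, and still so for the second after the job is handed in, with the robot touching nothing.
It also fails if it takes over 32 s, if anything falls off the work surface, if the arm or the gripper's body presses on something with over 40 N, if the wrist force passes 120 N, or if a joint passes its speed limit or range.

## Working session

There is one attempt and no reset: what is moved stays moved. The work goes in short steps, Python scripts to look and compute and a shell command to move; the robot and the scene stay as the last step left them, time stands still between calls to the robot, and variables do not carry over. Pictures are saved under pics/ and viewed, at most 10 in all, crops included, and the job is handed in when it is done.

```bash
mkdir -p pics
cat > h.py <<'E'
import numpy as np,cv2
from workcell import bot
def ray(cam,uv):
    i=bot.camera_info(cam);K=np.array(i["intrinsics"]);T=np.array(i["camera_from_world"])
    R=T[:3,:3];c=-R.T@T[:3,3];d=R.T@np.linalg.inv(K)@np.array([uv[0],uv[1],1]);return c,d
def atz(cam,uv,z):
    c,d=ray(cam,uv);return c+d*(z-c[2])/d[2]
def tri(r1,r2):
    (a,d),(b,e)=r1,r2;s=np.linalg.lstsq(np.c_[d,-e],b-a,rcond=None)[0]
    p,q=a+d*s[0],b+e*s[1];return (p+q)/2,np.linalg.norm(p-q)
E
python3 - <<'E'
from h import *
np.set_printoptions(precision=4,suppress=True)
for c in("scene","top"):
    cv2.imwrite(f"pics/{c}0.png",bot.camera(c))
Z=dict(wide_paddle=.111,wide_strip_end=.028,narrow_paddle=.111,wide_feeder=0,wide_strip=.012)
for n,z in Z.items():
    for c in("scene","top"):
        for r in bot.spot_point(c,n)[:2]:
            print(n,c,np.round(r["uv"],1),round(r["confidence"],2),atz(c,r["uv"],z))
o=bot.get_obs();print(o["clock"],o["eef_pos"],o["tool_rot"])
E
```

```text
wide_paddle scene [317.9 221.2] 0.71 [0.5315 0.1541 0.111 ]
wide_paddle top [274.6 235.5] 0.78 [0.5281 0.1616 0.111 ]
wide_strip_end scene [314.3 223.9] 0.73 [0.6294 0.0144 0.028 ]
wide_strip_end scene [266.2 232.5] 0.62 [0.7029 0.1135 0.028 ]
wide_strip_end top [304.5 165.6] 0.94 [0.6982 0.107  0.028 ]
narrow_paddle scene [363.8 181.7] 0.67 [ 0.5595 -0.1154  0.111 ]
narrow_paddle top [406.9 225.6] 0.98 [ 0.5544 -0.1108  0.111 ]
wide_feeder scene [294.4 254.1] 0.83 [0.6134 0.1269 0.    ]
wide_feeder top [288.8 205.6] 0.58 [0.6079 0.1423 0.    ]
wide_strip scene [288.1 249.7] 0.65 [0.6248 0.135  0.012 ]
wide_strip top [290.2 204.1] 0.83 [0.6096 0.1383 0.012 ]
0.6 [ 0.1515 -0.4765  0.2533] [0.9882 0.1533 0.     0.    ]
```

View pics/scene0.png

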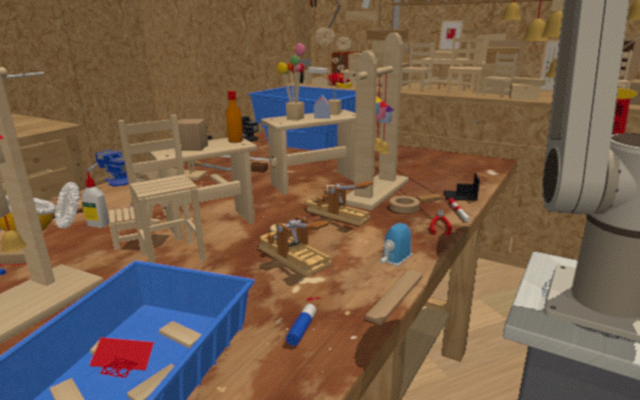

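View pics/top0.png

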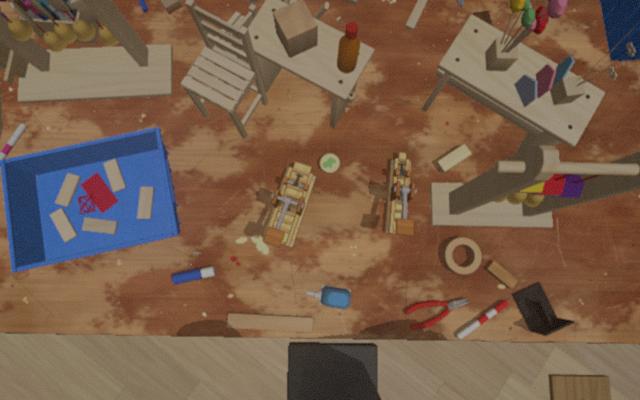

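The top view shows the wide feeder near (290,205), with its paddle at about (275,237). The narrow one is at (400,195). The scene view shows the wide feeder near (293,255), but too small to read, so I'll enlarge both.

Run:
```python
from h import *
a=cv2.imread("pics/scene0.png")[205:285,240:340];b=cv2.imread("pics/top0.png")[155:255,255:325]
a=cv2.resize(a,(400,320),interpolation=2);b=cv2.resize(b,(350,500),interpolation=2)
o=np.zeros((500,760,3),np.uint8);o[:320,:400]=a;o[:,405:755]=b;cv2.imwrite("pics/crop0.png",o)
np.set_printoptions(precision=4,suppress=True)
for c in("top","scene"):
    for n in("wide_paddle","wide_strip_end","wide_feeder"):
        bot.camera(c);r=bot.silhouettes(c,n)
        for q in r[:2]: print(c,n,np.round(q["uv"],1),round(q["confidence"],2),q["mask"].sum())
i=bot.camera_info("scene");K=np.array(i["intrinsics"]);T=np.array(i["camera_from_world"])
for P in([.527,.162,.111],[.698,.107,.028],[.602,.138,0]):
    p=K@(T@np.r_[P,1])[:3];print(p[:2]/p[2])
```

```text
top wide_paddle [277.5 232.4] 0.6 473
top wide_strip_end [294.8 195.2] 0.62 967
top wide_strip_end [400.6 222.5] 0.61 457
top wide_feeder [292.9 206. ] 0.57 2572
scene wide_paddle [297.  226.4] 0.57 249
scene wide_strip_end [299.6 250.5] 0.56 490
scene wide_feeder [294.6 248.5] 0.93 2443
[317.7723 223.0125]
[269.4764 231.9283]
[295.8183 257.3096]
```

View pics/crop0.png

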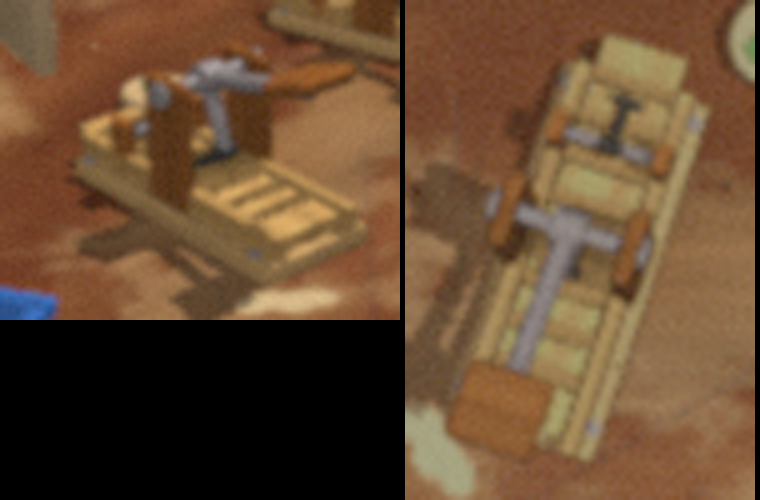

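The enlarged views agree with the detections. The paddle centre is at scene (318,223) and top (274,237), about (0.526, 0.162), and feed points about 18° to -y. I'm moving over it with the fingers shut and turning along the way.

```bash
python3 -m inch '[17,30,0,0,0,0.12,0, 35,60,0,0,0,0.24,0, 52,90,0,0,0,0.36,0, 70,120,0,0,0,0.48,0, 87,150,0,0,0,0.6,0, 105,180,0,0,0,0.72,0, 122,210,0,0,0,0.84,0, 140,240,0,0,0,0.96,0]'
python3 -m inch '[17,30,0,0,0,0.12,0, 35,60,0,0,0,0.24,0, 52,90,0,0,0,0.36,0, 70,120,0,0,0,0.48,0, 87,150,0,0,0,0.6,0, 105,180,0,0,0,0.72,0, 122,210,0,0,0,0.84,0, 140,240,0,0,0,0.96,0]'
```

```text
clock: 1.87
eef_pos: [0.2919, -0.235, 0.2535]
tool_rot: [0.804, 0.594, 0.0, 0.0]
ft_force: [2.1, -0.2, 0.4]
grip_width: 0.0
grasp_force: 0.0
clock: 2.53
eef_pos: [0.432, 0.0052, 0.2535]
tool_rot: [0.438, 0.899, 0.0, 0.0]
ft_force: [1.0, -0.4, 0.2]
grip_width: 0.0002
grasp_force: 0.0
```

```bash
python3 -m inch '[16,26,0,0,0,0.1,0, 32,52,0,0,0,0.2,0, 48,78,0,0,0,0.3,0, 64,104,-10,0,0,0.4,0, 80,130,-35,0,0,0.5,0, 93,157,-60,0,0,0.6,0, 93,157,-90,0,0,0.6,0, 93,157,-100,0,0,0.6,0]'
python3 - <<'E'
from h import *
a=bot.camera("scene")[185:285,260:380];b=bot.camera("top")[155:285,255:345]
a=cv2.resize(a,(420,350),interpolation=2);b=cv2.resize(b,(360,520),interpolation=2)
o=np.zeros((520,790,3),np.uint8);o[:350,:420]=a;o[:,425:785]=b;cv2.imwrite("pics/c1.png",o)
print(bot.get_obs()["eef_pos"],bot.get_obs()["joint_pos"])
E
```

```text
clock: 3.2
eef_pos: [0.5224, 0.1613, 0.1487]
tool_rot: [0.155, 0.988, -0.002, -0.003]
ft_force: [-0.6, -0.6, -0.5]
grip_width: 0.0001
grasp_force: 0.0
[0.52220111 0.15979764 0.15068187] [ 2.97108693e-01  4.00056074e-01 -4.55483745e-02  1.13211037e+00
 -2.89561733e-04  6.10928457e-01]
```

View pics/c1.png

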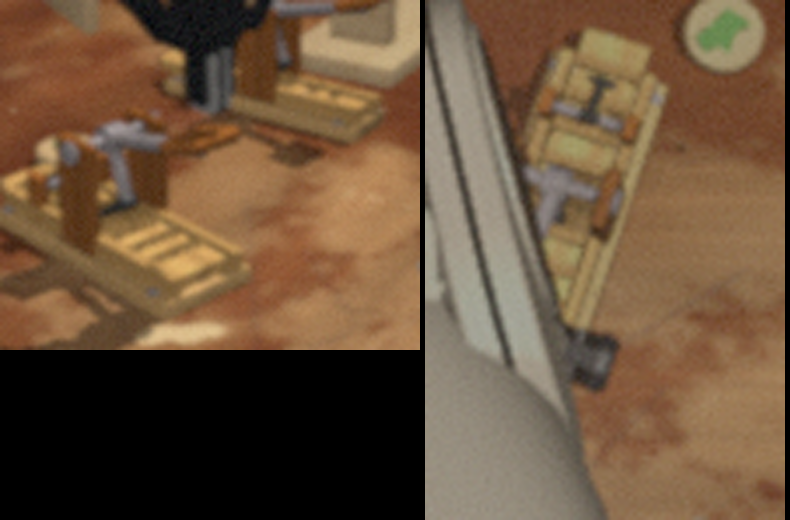

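The scene crop shows the shut fingertips (208,110) right above the paddle (205,135). First stroke down.

```bash
python3 -m inch '[2,2,-10,0,0,0,0, 2,2,-20,0,0,0,0, 2,2,-30,0,0,0,0, 2,2,-40,0,0,0,0, 2,2,-50,0,0,0,0, 2,2,-57,0,0,0,0, 2,2,-62,0,0,0,0, 2,2,-62,0,0,0,0]'
python3 - <<'E'
from h import *
o=bot.get_obs();print(o["eef_pos"],o["ft_force"])
a=bot.camera("scene")[185:285,260:380];cv2.imwrite("pics/c2.png",cv2.resize(a,(600,500),interpolation=2))
E
```

```text
clock: 3.97
eef_pos: [0.5269, 0.1626, 0.0914]
tool_rot: [0.156, 0.988, 0.001, 0.001]
ft_force: [-2.0, 0.5, 6.0]
grip_width: 0.0
grasp_force: 2.7
[0.52693041 0.16258239 0.09143571] [-1.99165505  0.50645189  6.01128325]
```

View pics/c2.png

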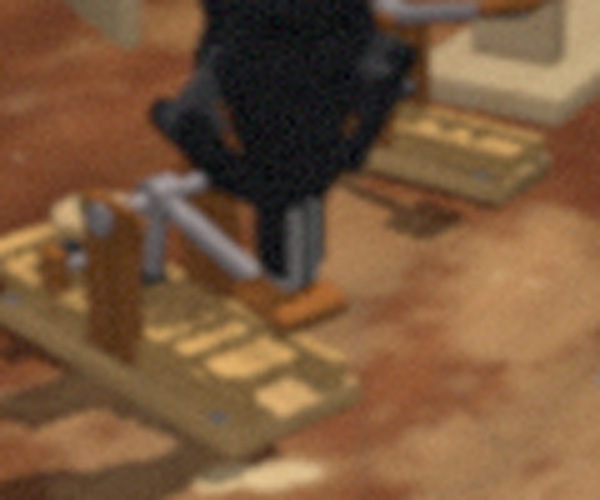

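The paddle is nearly down, with the fingers on its inner half at (290,285) and 6 N. I'll go a little further until the force shows the stop.

```bash
python3 -m inch '[0,0,-2,0,0,0,0, 0,0,-4,0,0,0,0, 0,0,-4,0,0,0,0]'; python3 -m inch '[0,0,-2,0,0,0,0, 0,0,-2,0,0,0,0]'
```

```text
clock: 4.27
eef_pos: [0.5273, 0.1625, 0.0883]
tool_rot: [0.157, 0.988, 0.001, 0.001]
ft_force: [-0.6, 0.3, 5.8]
grip_width: -0.0
grasp_force: 3.1
clock: 4.43
eef_pos: [0.5276, 0.1624, 0.0865]
tool_rot: [0.157, 0.988, 0.001, 0.002]
ft_force: [-0.5, 0.2, 6.4]
grip_width: 0.0
grasp_force: 3.2
```

```bash
python3 -m inch '[0,0,-2,0,0,0,0, 0,0,-2,0,0,0,0]'; python3 -m inch '[0,0,-2,0,0,0,0, 0,0,-2,0,0,0,0]'
```

```text
clock: 4.6
eef_pos: [0.5279, 0.1623, 0.0846]
tool_rot: [0.157, 0.988, 0.001, 0.002]
ft_force: [-0.1, 0.2, 7.4]
grip_width: -0.0003
grasp_force: 3.2
clock: 4.77
eef_pos: [0.5282, 0.1623, 0.0835]
tool_rot: [0.157, 0.988, 0.001, 0.002]
ft_force: [-0.9, -0.9, 9.6]
grip_width: -0.0001
grasp_force: 4.5
```

The force is rising and the motion has stalled, so that's the stop at TCP z ≈ 0.0835. Releasing and checking the strip.

```bash
python3 -m inch '[0,0,-0,0,0,0,0, -1,0,20,0,0,0,0, -3,0,45,0,0,0,0, -3,0,70,0,0,0,0, -3,0,70,0,0,0,0, -3,0,70,0,0,0,0]'
python3 - <<'E'
from h import *
c=bot.camera("top")
for r in bot.spot_point("top","wide_strip_end")[:2]: print(r["uv"],r["confidence"],atz("top",r["uv"],.028))
a=bot.camera("scene")[185:285,260:380];b=c[145:285,255:345]
a=cv2.resize(a,(420,350),interpolation=2);b=cv2.resize(b,(360,560),interpolation=2)
o=np.zeros((560,790,3),np.uint8);o[:350,:420]=a;o[:,425:785]=b;cv2.imwrite("pics/c3.png",o)
E
```

```text
clock: 5.27
eef_pos: [0.5248, 0.1625, 0.153]
tool_rot: [0.157, 0.988, 0.001, 0.002]
ft_force: [0.2, 0.3, -0.1]
grip_width: 0.0001
grasp_force: 0.0
[307.8, 153.9] 0.64 [0.72647678 0.1001006  0.028     ]
```

View pics/c3.png

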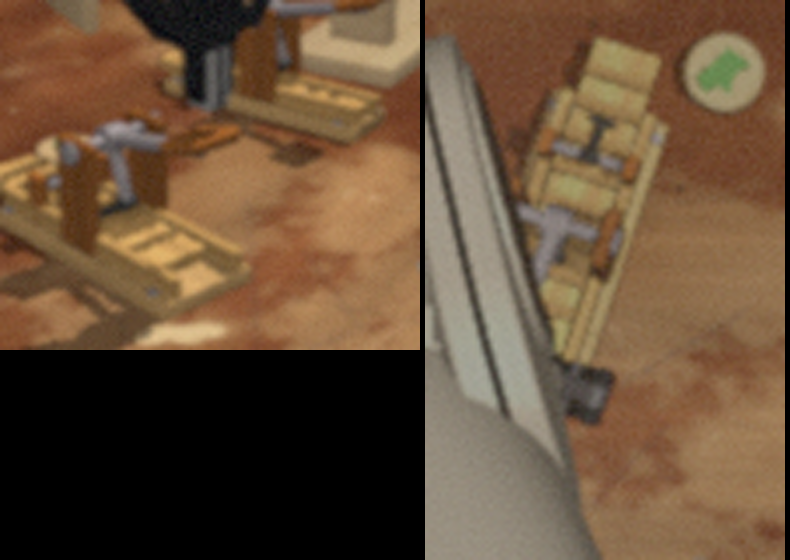

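The strip end moved from about (303,164) to (308,154), which is one notch, and the lever is back up. Second stroke, to the same depth.

```bash
python3 -m inch '[0,0,-15,0,0,0,0, 0,0,-27,0,0,0,0, 0,0,-39,0,0,0,0, 0,0,-51,0,0,0,0, 0,0,-60,0,0,0,0, 0,0,-66,0,0,0,0, 0,0,-69,0,0,0,0, 0,0,-69,0,0,0,0]'; python3 -m inch '[0,0,0,0,0,0,0, 0,0,-1,0,0,0,0, 0,0,-1,0,0,0,0]'
```

```text
clock: 6.08
eef_pos: [0.5239, 0.1622, 0.0823]
tool_rot: [0.156, 0.988, -0.0, 0.0]
ft_force: [-0.4, -0.4, 7.1]
grip_width: -0.0
grasp_force: 2.9
clock: 6.33
eef_pos: [0.524, 0.1623, 0.0821]
tool_rot: [0.156, 0.988, -0.0, 0.001]
ft_force: [-1.3, -0.6, 11.2]
grip_width: 0.0002
grasp_force: 5.6
```

At the stop again. Releasing, then checking.

```bash
python3 -m inch '[0,0,20,0,0,0,0, 0,0,45,0,0,0,0, 0,0,70,0,0,0,0, 0,0,70,0,0,0,0, 0,0,70,0,0,0,0, 0,0,70,0,0,0,0]'
python3 - <<'E'
from h import *
c=bot.camera("top")
for r in bot.spot_point("top","wide_strip_end")[:2]: print(r["uv"],r["confidence"],atz("top",r["uv"],.028))
a=bot.camera("scene")[185:285,260:380];b=c[135:275,255:345]
a=cv2.resize(a,(420,350),interpolation=2);b=cv2.resize(b,(360,560),interpolation=2)
o=np.zeros((560,790,3),np.uint8);o[:350,:420]=a;o[:,425:785]=b;cv2.imwrite("pics/c4.png",o)
E
```

```text
clock: 6.83
eef_pos: [0.5226, 0.1621, 0.1498]
tool_rot: [0.156, 0.988, -0.001, -0.001]
ft_force: [-0.7, -0.0, -0.6]
grip_width: -0.0
grasp_force: 0.0
[310.3, 149.3] 0.74 [0.73771844 0.09454534 0.028     ]
```

View pics/c4.png

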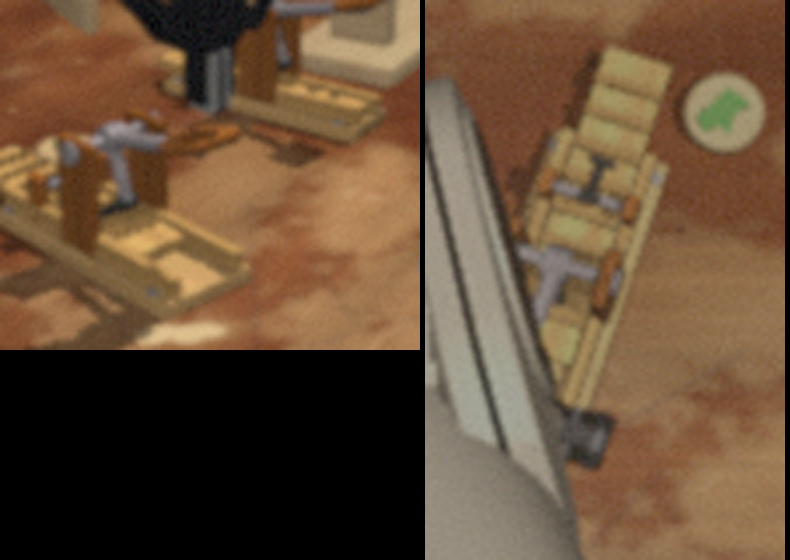

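The strip now shows two extra teeth. Its end in the crop is at (640,57), which is about (309,149) in the full image, and the lever is up. Third stroke.

```bash
python3 -m inch '[0,0,-15,0,0,0,0, 0,0,-27,0,0,0,0, 0,0,-39,0,0,0,0, 0,0,-51,0,0,0,0, 0,0,-60,0,0,0,0, 0,0,-66,0,0,0,0, 0,0,-69,0,0,0,0, 0,0,-69,0,0,0,0]'; python3 -m inch '[0,0,0,0,0,0,0, 0,0,-1,0,0,0,0, 0,0,-1,0,0,0,0]'
```

```text
clock: 7.65
eef_pos: [0.5241, 0.1624, 0.0825]
tool_rot: [0.156, 0.988, -0.0, 0.001]
ft_force: [-0.5, 0.8, 7.2]
grip_width: 0.0002
grasp_force: 2.9
clock: 7.9
eef_pos: [0.5242, 0.1624, 0.0823]
tool_rot: [0.156, 0.988, 0.0, 0.001]
ft_force: [-1.5, -1.6, 9.5]
grip_width: 0.0
grasp_force: 4.7
```

```bash
python3 -m inch '[0,0,20,0,0,0,0, 0,0,45,0,0,0,0, 0,0,75,0,0,0,0, 0,0,110,0,0,0,0, -20,0,140,0,0,0,0, -50,0,150,0,0,0,0, -80,0,150,0,0,0,0, -80,0,150,0,0,0,0]'
python3 - <<'E'
from h import *
c=bot.camera("top")
for r in bot.spot_point("top","wide_strip_end")[:2]: print(r["uv"],r["confidence"],atz("top",r["uv"],.028))
a=bot.camera("scene")[185:285,260:380];b=c[125:265,255:345]
a=cv2.resize(a,(420,350),interpolation=2);b=cv2.resize(b,(360,560),interpolation=2)
o=np.zeros((560,790,3),np.uint8);o[:350,:420]=a;o[:,425:785]=b;cv2.imwrite("pics/c5.png",o)
E
```

```text
clock: 8.57
eef_pos: [0.438, 0.1617, 0.2307]
tool_rot: [0.156, 0.988, -0.001, -0.003]
ft_force: [-1.1, -0.8, -1.0]
grip_width: 0.0
grasp_force: 0.0
[316.3, 139.7] 0.8 [0.76136784 0.08104568 0.028     ]
```

View pics/c5.png

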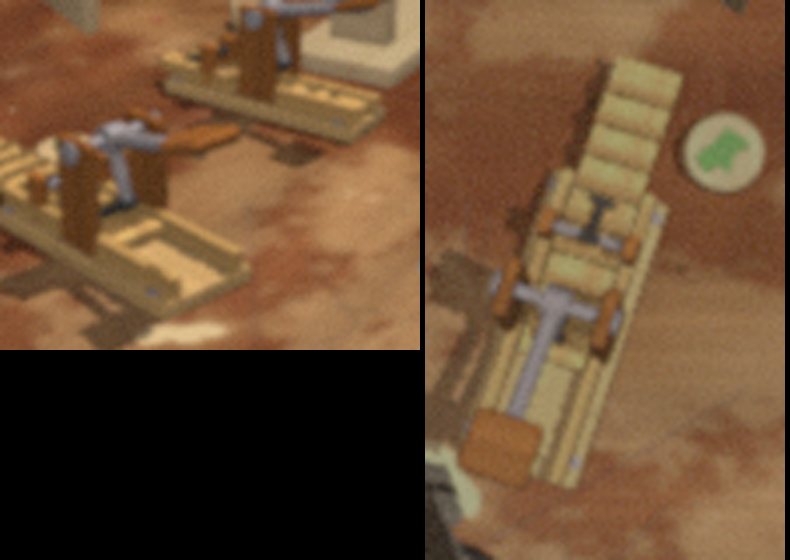

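Four teeth now show beyond the base instead of one, with the strip end at about (316,140). The lever is up and the robot is clear of everything. Handing in.

```bash
python3 -c "from workcell import bot;print(bot.job_done())"
```

```text
the job is handed in; nothing more can be done
None
```

I pressed the wide feeder's lever for three full strokes, so its strip now sticks out three notches further; the lever is back up, the other feeder was left alone, and I handed the job in at about 8.7 s (no result was returned).

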